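# Set the grinder's click wheel and start it

### The arm

A 7-joint arm with a two-finger parallel gripper is mounted at the origin on the work surface. World frame = base frame: x ahead of the robot, y to its left, z up, the work surface at z = 0. Lengths are in m, angles in degrees, forces in N, time in s.
With the tool pointing down it reaches from about 0.35 to 0.775 m from the base axis. Payload 3.1 kg.
Tool frame: the origin (TCP) lies at the very end of the fingers, on their centre line; the grasp point (between the pads) lies 19 mm behind it; z points along the fingers, y is the line along which they close (so a half turn about z gives the same grasp; the last joint's range is limited). The gripper opens to 85 mm and grips with 20 to 120 N. Pads are 22 mm wide; open, the fingers measure 114 mm over their backs; the gripper's body (76 mm by 85 mm) begins 54 mm behind the grasp point. The pads swing forward as they close: fully open they stand 13 mm farther back than shut.
Start: joints at [70.892, 17.813, 0.802, 86.603, -0.252, 75.585, -1.558], TCP at [0.158, -0.527, 0.231] pointing down, gripper open.
Joint ranges: [-154.91, 154.91], [-16.99, 109.72], [-72.82, 74.43], [7.12, 147.25], [-82.49, 262.49], [11.32, 116.49], [-174.64, 174.64]. Speed limits (degrees/s): [159.86, 159.86, 180, 180, 180, 180, 180].

### API

Orientations are given as a 3x3 rotation matrix whose columns are the frame's x, y, z axes.
In Python, from rig import readout, imaging, arm, models gives the robot as it stands. The module is installed in compiled form; this text tells all that it offers.
- The arm moves only by the tool jog_arm, never from a script. Its arguments are lists of equal length, an entry for each row: "hand": the opening, from 0 (shut) to 1 (fully open); "linear": the shift along the tool's x, y, z in mm, a list of three; "rot": the turn, a rotation vector about the tool's x, y, z in rad, a list of three. A call has exactly 5 rows; each row shifts and turns the commanded pose from where the row before left it, along the tool's axes as they then stand; what a row does not reach is not made up. A row lasts 1/8 s, in which the tool goes at most 62.5 mm and 10.7 degrees, less where a joint would pass 70% of its speed; a pose out of reach is approached as far as the arm can. A call with a gripper value outside its range is refused whole. The fingers move at their own pace and stop on an object; "grip_force" is the grip in N (left out, the last holds). Time passes only in rows, so rows that do not move let the fingers close, or fill a call up. It gives the time, the measured TCP pose, the force, the opening and the grip force at its end, in the units of the state.
- readout.observe(): the state, without advancing time (a new reading comes with each control period).
- imaging.capture(name): name is "scene" or "top" or "wrist"; returns a dict with "frame" (400x640x3 uint8, red, green, blue), "fovy" (degrees; the focal length in pixels is half the picture's height over the tangent of half this angle, whatever the lens; pixels are square), "cx", "cy" (the principal point, pixels), "k1" (the pictures are not rectified: a ray, as slopes to the right and down, at radius r is drawn at 1 + k1 r^2 times it, then the intrinsics apply), "eye" and "orientation" of the camera in the world; the wrist camera has in their place "tool_from_camera" (4x4, takes a point from camera to tool coordinates, whose origin is the TCP and whose axes are the flange's). Camera axes: x right, y up, looking along -z (the intrinsics and any distortion apply to the point x, -y, -z); pixel columns grow to the right and rows downward; lengths in m; the calibration is good to about 2 mm. A picture is of the moment at which its call begins: read the wrist's pose just before it. There is no depth.
- arm.finish_job(): hands the job in; it is judged then, once.
Trained networks look in a picture, given as the dict that the camera call returned (one of the last four; its "shot" number tells which), for a name from the list of things; names that differ only in an ending like _2 or _b are one class to them, and where a whole thing is asked for, a point or a joint stands for the part that bears it (a point fixed in the world has none). Each returns a list of dicts, best first, with "score" (0 to 1); they miss things now and then, are a little off and sometimes report something else, mostly with a low value. They report only what shows in the picture. A call takes as long as a camera call.
- models.search_frame(thing, picture): "at" ([column, row] in pixels, amid what is visible of it).
The state is a dict: "t": time; "joints": joint angles; "joint_velocities": joint speeds; "effort": joint torques, N m; "ee_pos": TCP position; "orientation": TCP orientation; "force": force on the tool from outside, world axes, zero at the start; "wrist_torque": the same for the moment, N m; "finger_gap": opening from 0.0 (shut) to 1.0 (fully open); "grasp_force": force on a finger pad.
Only numpy, scipy, OpenCV 4.12 (cv2) and the standard library are available. Lean on these libraries where they do the work, as an engineer would, in place of code of your own. Each camera call takes 0.05 s, during which the arm holds its last target. There are 200 camera calls.

### The job

Set the grinder's coarseness: with a fingertip, gently flick the toothed wheel on its deck clockwise (seen from above), click by click, until the tooth with the raised steel ridge rests in its click at the fixed pointer wedge, without ever clicking past it. Then press the round black button beside the wheel fully down and let it spring back up. Do not grip, lift or shift anything else on the board.

Things in the scene. Friction and masses are not known exactly. Their poses are not given: they have to be found in the camera images.
- grinder: small white electric grinder, fixed on the 20 mm thick olive-wood board. Origin: centre of its underside; x to its back, y to its left, z up. Housing 130 (x) by 260 (y) mm, flat deck 60 mm above the origin. On the deck: toothed wheel at (0, 70) mm, black button at (-15, -8) mm, locked clear dome at (0, -85) mm (50 mm radius, 62 mm high)
- wheel_axis (a point): fixed point on the wheel's upright axle at the height of the teeth's tops, 18 mm above the deck. The grey wheel is a disc of 34 mm radius with six radial teeth 60 degrees apart, tips at 50 mm radius, each 7 mm wide; disc and teeth span 4 to 18 mm above the deck. In every click one tooth points at the pointer (+x of the grinder), so one also points to -x
- wheel (a joint): wheel angle, rad, growing clockwise seen from above. Sprung detents at multiples of 1.047 (one click), stops 0.35 beyond clicks 0 and 5. It starts in click 0, 1 or 2; the ridged tooth meets the pointer at click 4 (4.189). Turning takes about 0.1 Nm (2 to 5 N at the teeth); past half way the detent pulls the wheel on into the next click; it does not coast
- mark (a point): point on top of the ridged tooth near its tip, 49 mm from the axle, 18 mm above the deck; turns with the wheel. The ridge is a steel bar 5 mm wide, 42 mm long and 6 mm high that runs along this tooth onto the disc
- pointer (a point): apex of the fixed pointer wedge on the deck, 52 mm from the axle towards the grinder's back (+x); the wedge is 3 mm high and 11 mm long, widening away from the wheel
- button_top (a point): centre of the top of the round black push button (28 mm diameter), moves with it
- button (a joint): how far the button is pressed down, m: 0 up, 0.006 fully down, about 5 N when down, springs back
- bowl: turquoise enamel bowl, 130 mm across and 55 mm high, loose, left of the grinder; leave alone. Origin under its centre
- jar_a: glass jar with cork lid, 70 mm diameter, 110 mm high, loose, behind the dome; leave alone. Origin under its centre
- jar_b: smaller glass jar with cork lid, 60 mm diameter, 85 mm high, loose, right of the grinder; leave alone. Origin under its centre
- scraper: stainless dough scraper, about 95 by 130 mm, 22 mm high, lying loose in front of the grinder; leave alone. Origin under its centre
- spoon: wooden spoon 190 mm long lying loose behind the wheel; leave alone. Origin near its middle, x along it
- pepper: small steel shaker, 40 mm diameter, 60 mm high, loose, behind the bowl; leave alone. Origin under its centre

How it is judged:
By the outcome, as a careful person would: the job done as asked, in the order asked, and still so for the second after the job is handed in, with the robot touching nothing.
It also fails if it takes over 67 s, if anything falls off the work surface, if the arm or the gripper's body presses on something with over 40 N, if the wrist force passes 120 N, or if a joint passes its speed limit or range.

## Working session

There is one attempt and no reset: what is moved stays moved. The work goes in short steps, Python scripts to look and compute and a tool call to move; the robot and the scene stay as the last step left them, time stands still between calls to the robot, and variables do not carry over. Pictures are saved under pics/ and viewed, at most 12 in all, crops included, and the job is handed in when it is done.

Besides the shell and the picture viewer there is one more tool, called after "Call:" as name(argument=value, ...) on one line, values as JSON. jog_arm: Moves the arm, as the interface text tells. Its arguments: {"type":"object","properties":{"hand":{"type":"array"},"linear":{"type":"array"},"rot":{"type":"array"},"grip_force":{"type":"number"}},"required":["hand","linear","rot"]}

```bash
mkdir -p pics; cat > h.py <<'E'
import numpy as np, cv2
from rig import readout, imaging, arm, models
def cam(p):
    f=200/np.tan(np.radians(p["fovy"])/2)
    K=np.array([[f,0,p["cx"]],[0,f,p["cy"]],[0,0,1.]]);D=np.array([p["k1"],0,0,0.])
    if "eye" in p: e,R=np.array(p["eye"]),np.array(p["orientation"])
    else:
        s=p["state"];T=np.array(p["tool_from_camera"]);Rt=np.array(s["orientation"])
        R=Rt@T[:3,:3];e=np.array(s["ee_pos"])+Rt@T[:3,3]
    return K,D,e,R
def shot(n):
    s=readout.observe();p=imaging.capture(n);p["state"]=s;return p
def save(p,n): cv2.imwrite("pics/"+n,p["frame"][:,:,::-1])
def toz(p,px,z):
    K,D,e,R=cam(p);u=cv2.undistortPoints(np.array([[px]],float),K,D)[0,0]
    d=R@np.array([u[0],-u[1],-1]);return e+d*(z-e[2])/d[2]
def proj(p,X):
    K,D,e,R=cam(p);c=(np.atleast_2d(X)-e)@R;c=c*[1,-1,-1]
    return cv2.projectPoints(c.reshape(-1,1,3),np.zeros(3),np.zeros(3),K,D)[0][:,0]
E
python3 - <<'E'
from h import *
Z=dict(wheel_axis=.098,mark=.098,pointer=.083,button_top=.09,bowl=.05,jar_a=.07,jar_b=.06,pepper=.05,spoon=.03,scraper=.03,grinder=.08)
s=readout.observe();print(s["t"],s["ee_pos"],s["orientation"],s["force"])
for n in ("top","scene"):
    p=shot(n);save(p,n+"0.png");print(n,p["eye"],p["fovy"],p["k1"])
    for k,z in Z.items():
        for r in models.search_frame(k,p)[:2]: print(k,np.round(r["at"]),round(r["score"],2),toz(p,r["at"],z).round(3))
E
```

```text
0.0 [ 0.15798786 -0.52605645  0.23020712] [[ 9.57719211e-01  2.87703416e-01 -8.11205827e-04]
 [ 2.87704530e-01 -9.57716575e-01  2.25081279e-03]
 [-1.29338738e-04 -2.38903424e-03 -9.99997138e-01]] [-0.3420918  -0.08962962 -0.00487266]
top [0.48582691 0.07251528 1.05404811] 48.914814042927155 -0.015275950719390339
wheel_axis [339. 218.] 0.6 [0.552 0.015 0.098]
wheel_axis [430. 224.] 0.45 [ 0.536 -0.182  0.098]
mark [307. 216.] 0.87 [0.556 0.086 0.098]
pointer [343. 222.] 0.68 [0.544 0.006 0.083]
pointer [429. 224.] 0.19 [ 0.537 -0.185  0.083]
button_top [340. 218.] 0.75 [0.552 0.013 0.09 ]
button_top [347. 225.] 0.57 [ 0.535 -0.003  0.09 ]
bowl [432. 224.] 0.45 [ 0.538 -0.2    0.05 ]
jar_a [431. 222.] 0.85 [ 0.542 -0.193  0.07 ]
jar_a [382. 158.] 0.74 [ 0.688 -0.087  0.07 ]
jar_b [431. 222.] 0.85 [ 0.543 -0.195  0.06 ]
jar_b [382. 158.] 0.74 [ 0.69  -0.089  0.06 ]
pepper [238. 164.] 0.52 [0.68  0.245 0.05 ]
pepper [343. 216.] 0.23 [0.557 0.004 0.05 ]
spoon [291. 167.] 0.57 [0.676 0.124 0.03 ]
spoon [343. 218.] 0.54 [0.556 0.003 0.03 ]
scraper [337. 275.] 0.79 [0.423 0.018 0.03 ]
grinde
[... 239 characters left out ...]
.561 0.082 0.098]
pointer [315. 191.] 0.84 [0.57  0.025 0.083]
pointer [318. 170.] 0.3 [ 0.526 -0.006  0.083]
button_top [315. 168.] 0.73 [ 0.529 -0.011  0.09 ]
button_top [342. 199.] 0.42 [0.555 0.077 0.09 ]
bowl [409. 265.] 0.61 [0.566 0.24  0.05 ]
jar_a [253. 138.] 0.83 [ 0.538 -0.184  0.07 ]
jar_a [234. 194.] 0.78 [ 0.671 -0.095  0.07 ]
jar_b [253. 138.] 0.83 [ 0.531 -0.193  0.06 ]
jar_b [234. 194.] 0.78 [ 0.666 -0.102  0.06 ]
pepper [375. 316.] 0.69 [0.68 0.25 0.05]
pepper [253. 139.] 0.23 [ 0.527 -0.198  0.05 ]
spoon [320. 275.] 0.67 [0.675 0.13  0.03 ]
scraper [359. 160.] 0.57 [0.402 0.01  0.03 ]
grinder [317. 194.] 0.92 [0.569 0.03  0.08 ]
grinder [344. 198.] 0.59 [0.544 0.074 0.08 ]
```

View pics/top0.png

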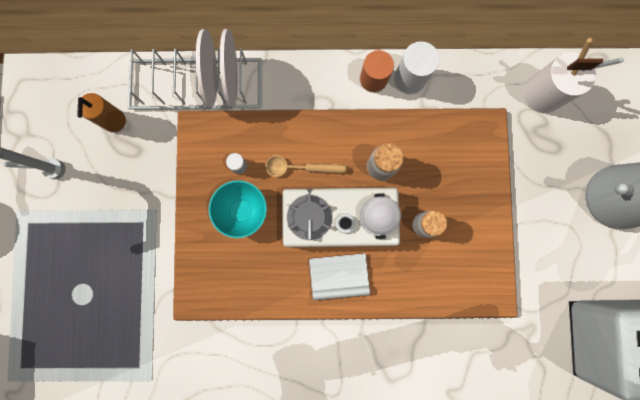

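View pics/scene0.png

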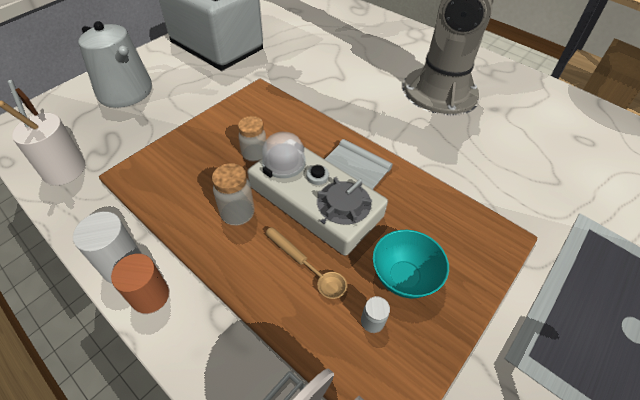

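The ridge in the top view runs from about (310,220) to (310,238), towards the grinder's front (-x). So the wheel is probably in click 1, three clicks short. I'll move over the wheel with the gripper shut.

Call:
jog_arm(hand=[0,0,0,0,0], linear=[[30,-28,-20],[33,-30,-20],[33,-30,-20],[33,-30,-10],[33,-30,0]], rot=[[0,0,0],[0,0,0],[0,0,0],[0,0,0],[0,0,0]])

```text
t: 1.82
ee_pos: [0.272, -0.3376, 0.3026]
orientation: [[0.958, 0.288, 0.002], [0.288, -0.958, -0.002], [0.001, 0.003, -1.0]]
force: [1.1, -0.3, 0.5]
finger_gap: 0.004
grasp_force: 0.0
```

Call:
jog_arm(hand=[0,0,0,0,0], linear=[[33,-30,0],[33,-30,0],[33,-30,0],[33,-30,0],[33,-30,0]], rot=[[0,0,0],[0,0,0],[0,0,0],[0,0,0],[0,0,0]])

```text
t: 2.45
ee_pos: [0.3863, -0.146, 0.3016]
orientation: [[0.958, 0.288, 0.001], [0.288, -0.958, -0.001], [0.001, 0.001, -1.0]]
force: [0.3, 0.5, -0.6]
finger_gap: 0.003
grasp_force: 0.0
```

Call:
jog_arm(hand=[0,0,0,0,0], linear=[[30,-30,0],[30,-30,0],[30,-30,0],[30,-30,0],[0,0,0]], rot=[[0,0,0],[0,0,0],[0,0,0],[0,0,0],[0,0,0]])

```text
t: 3.08
ee_pos: [0.4667, 0.0064, 0.3014]
orientation: [[0.955, 0.295, 0.001], [0.295, -0.955, 0.003], [0.001, -0.002, -1.0]]
force: [-0.9, 1.3, -0.4]
finger_gap: 0.002
grasp_force: 0.0
```

```bash
python3 - <<'E'
from h import *
p=shot("wrist");s=p["state"];print(s["t"],s["ee_pos"],s["joints"],s["orientation"],s["finger_gap"]);save(p,"w1.png");print(np.array(p["tool_from_camera"]).round(3))
for k,z in dict(mark=.098,pointer=.083,button_top=.09,wheel_axis=.098).items():
    for r in models.search_frame(k,p)[:2]: print(k,np.round(r["at"]),round(r["score"],2),toz(p,r["at"],z).round(4))
E
```

```text
3.075 [0.46672742 0.00640436 0.30137371] [ 26.97058629   8.40391131 -33.91380751  90.10280892   4.56936836
  82.87943968 -80.04736711] [[ 9.55414230e-01  2.95268201e-01  5.81729931e-04]
 [ 2.95265827e-01 -9.55411643e-01  2.58531670e-03]
 [ 1.31915336e-03 -2.29828339e-03 -9.99996489e-01]] 0.0016976765855332885
[[ 0.     0.945  0.326  0.084]
 [ 1.    -0.    -0.     0.001]
 [-0.     0.326 -0.945 -0.143]
 [ 0.     0.     0.     1.   ]]
mark [280.  78.] 0.68 [0.5547 0.0805 0.098 ]
pointer [336.  94.] 0.78 [0.5578 0.0189 0.083 ]
button_top [347. 118.] 0.79 [5.372e-01 3.000e-04 9.000e-02]
wheel_axis [339.  96.] 0.74 [0.5561 0.0158 0.098 ]
```

View pics/w1.png

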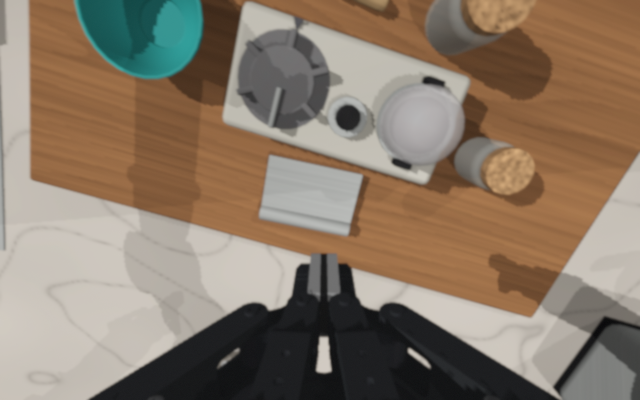

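Call:
jog_arm(hand=[0,0,0,0,0], linear=[[0,0,0],[0,0,0],[0,0,0],[0,0,0],[0,0,0]], rot=[[0,0,-0.125],[0,0,-0.125],[0,0,-0.125],[0,0,-0.125],[0,0,-0.125]])

```text
t: 3.95
ee_pos: [0.4658, 0.0007, 0.3014]
orientation: [[0.607, 0.794, 0.0], [0.794, -0.607, -0.001], [-0.001, 0.001, -1.0]]
force: [-0.8, 0.6, 0.4]
finger_gap: 0.002
grasp_force: 0.0
```

Call:
jog_arm(hand=[0,0,0,0,0], linear=[[0,0,0],[0,0,0],[0,0,0],[0,0,0],[0,0,0]], rot=[[0,0,-0.125],[0,0,-0.125],[0,0,-0.125],[0,0,-0.125],[0,0,-0.125]])

```text
t: 4.58
ee_pos: [0.4658, 0.0007, 0.3013]
orientation: [[0.028, 1.0, -0.0], [1.0, -0.028, -0.001], [-0.001, 0.0, -1.0]]
force: [-0.7, -0.3, -0.1]
finger_gap: -0.001
grasp_force: 0.0
```

Call:
jog_arm(hand=[0,0,0,0,0], linear=[[0,20,30],[0,20,30],[0,0,20],[0,0,0],[0,0,0]], rot=[[0,0,0],[0,0,0],[0,0,0],[0,0,0],[0,0,0]])

```text
t: 5.2
ee_pos: [0.5064, 0.0004, 0.2223]
orientation: [[0.03, 1.0, 0.002], [1.0, -0.03, -0.001], [-0.0, 0.002, -1.0]]
force: [0.0, -0.7, 1.2]
finger_gap: -0.002
grasp_force: 0.0
```

```bash
cat >> h.py <<'E'
def model(g,phi):
    # g=(x,y,yaw) of grinder; phi = clockwise angle of ridge tooth from -x tooth
    x,y,a=g;R=np.array([[np.cos(a),-np.sin(a)],[np.sin(a),np.cos(a)]])
    W=lambda q,z:np.c_[np.atleast_2d(q)@R.T+[x,y],np.full(len(np.atleast_2d(q)),.02+z)]
    t=np.linspace(0,2*np.pi,60);c=np.c_[np.cos(t),np.sin(t)]
    L=[W(np.array([[-65,-130],[65,-130],[65,130],[-65,130],[-65,-130]])/1e3,.06),W(c*.034+[0,.07],.078),W(c*.014+[-.015,-.008],.07)]
    for k in range(6):
        th=np.pi-phi-k*np.pi/3;u=np.array([np.cos(th),np.sin(th)]);n=np.array([-u[1],u[0]])
        L.append(W([u*r+n*s+[0,.07] for r,s in((.034,-.0035),(.05,-.0035),(.05,.0035),(.034,.0035))],.078))
        if k==0:L.append(W([u*r+n*s+[0,.07] for r,s in((.008,-.0025),(.05,-.0025),(.05,.0025),(.008,.0025),(.008,-.0025))],.084))
    L.append(W(np.array([[.063,.066],[.052,.07],[.063,.074]]),.063))
    return L
def overlay(p,g,phi,n):
    im=cv2.resize(p["frame"][:,:,::-1],None,fx=1.25,fy=1.25).copy()
    for l in model(g,phi): cv2.polylines(im,[np.round(proj(p,l)*1.25*8).astype(int).reshape(-1,1,2)],False,(0,0,255),1,cv2.LINE_AA,3)
    cv2.imwrite("pics/"+n,im)
E
python3 - <<'E'
from h import *
p=shot("wrist");s=p["state"];print(s["t"],s["ee_pos"],s["joints"],s["orientation"])
a=np.radians(-1.4);g=(.555+.07*np.sin(a),.081-.07*np.cos(a),a);print(g)
overlay(p,g,0,"o1.png")
for k,z in dict(mark=.098,pointer=.083,button_top=.09,wheel_axis=.098).items():
    for r in models.search_frame(k,p)[:2]: print(k,np.round(r["at"]),round(r["score"],2),toz(p,r["at"],z).round(4))
E
```

```text
5.2 [5.06429942e-01 3.86174083e-04 2.22294828e-01] [ 29.9167713   17.02759664 -40.20450063  93.05897692  11.38770754
  73.99545083 -13.92199585] [[ 3.02421651e-02  9.99541380e-01  1.56239505e-03]
 [ 9.99542479e-01 -3.02413521e-02 -5.41420354e-04]
 [-4.93923109e-04  1.57805395e-03 -9.99998633e-01]]
(np.float64(0.5532897475293144), np.float64(0.011020895715317183), np.float64(-0.024434609527920613))
mark [376. 102.] 0.95 [0.5526 0.0808 0.098 ]
mark [373. 143.] 0.55 [0.5504 0.047  0.098 ]
pointer [372. 145.] 0.95 [0.5522 0.0431 0.083 ]
pointer [373. 101.] 0.29 [0.552  0.0815 0.083 ]
button_top [361. 193.] 0.58 [0.5419 0.     0.09  ]
wheel_axis [376. 149.] 0.82 [0.5538 0.0424 0.098 ]
```

View pics/o1.png

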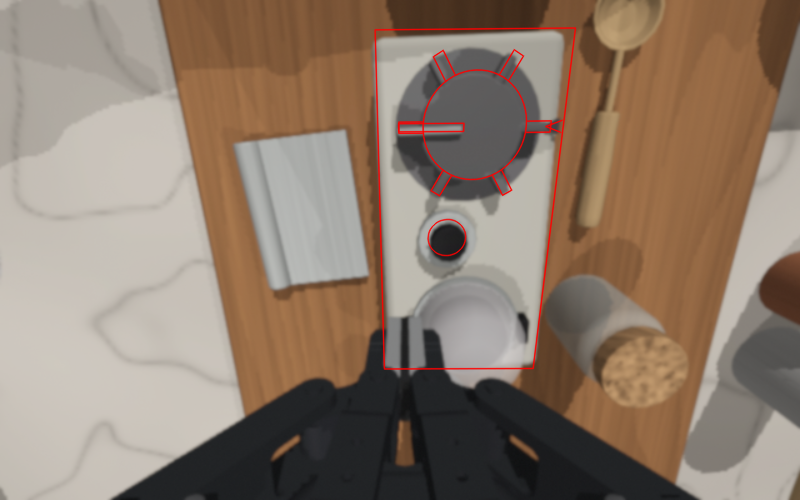

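The overlay fits to within a few px: ridge at (400-463,128), button at (448,241). I'll crop in on the teeth to refine the fit.

```bash
python3 - <<'E'
from h import *
p=shot("wrist")
a=np.radians(-1.4);g=(.555+.07*np.sin(a),.081-.07*np.cos(a),a)
x0,y0,k=295,20,4.4
im=p["frame"][y0:y0+180,x0:x0+180,::-1]
im=cv2.convertScaleAbs(im,alpha=1.3);im=cv2.resize(im,None,fx=k,fy=k,interpolation=cv2.INTER_CUBIC)[:600]
M=im.copy()
for l in model(g,0)[3:]+model(g,0)[1:3]:
    for q in ((proj(p,l)-[x0-.5,y0-.5])*k): cv2.circle(M,tuple(int(v) for v in q),1,(0,0,255),-1)
cv2.imwrite("pics/c2.png",M)
E
```

```text
(no output)
```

View pics/c2.png

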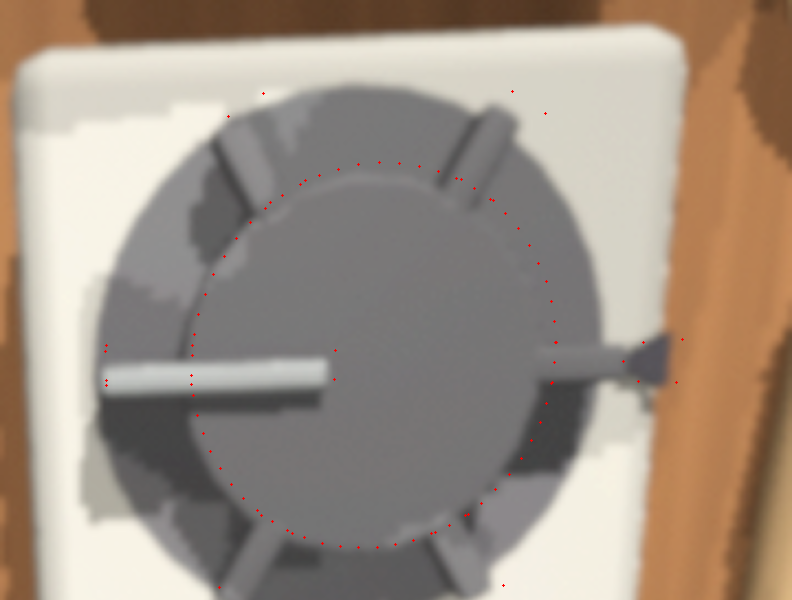

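The yaw is about 0.2° and the axle about (0.553, 0.080). The ridge is at the front, so three clicks are needed. I'll move in above the gap behind the front tooth.

Call:
jog_arm(hand=[0,0,0,0,0], linear=[[19,-1.2,25],[19,-1.2,25],[19,-1.2,25],[0,0,27],[0,0,0]], rot=[[0,0,0],[0,0,0],[0,0,-0.095],[0,0,-0.095],[0,0,0]])

```text
t: 6.12
ee_pos: [0.5023, 0.0577, 0.1177]
orientation: [[-0.16, 0.987, -0.005], [0.987, 0.16, -0.0], [0.0, -0.005, -1.0]]
force: [0.6, 0.6, -0.0]
finger_gap: 0.002
grasp_force: 0.0
```

```bash
cat > plan.py <<'E'
from h import *
A=np.array([.5527,.0797]);yaw=np.radians(.2)
def target(back,R=51,off=14.5):
    "contact pose at front tooth turned back by `back` deg (negative: forward); world xy and tool-x azimuth"
    b=np.radians(back)+yaw;q=np.array([-R,-off])/1e3
    return A+np.array([[np.cos(b),-np.sin(b)],[np.sin(b),np.cos(b)]])@q,90+np.degrees(b)
def delta(s,xy,az):
    Rt=np.array(s["orientation"]);d=np.r_[xy-np.array(s["ee_pos"])[:2],0]
    now=np.degrees(np.arctan2(Rt[1,0],Rt[0,0]))
    return (Rt.T@d*1e3).round(1),round(-np.radians(az-now),3)
E
python3 - <<'E'
from plan import *
p=shot("wrist");s=p["state"];print(s["t"],s["ee_pos"],s["joints"]);print(delta(s,*target(9)))
# constant arc step of 8 deg in tool frame (rotate CW = +tool z)
xy,az=target(0);xy2,_=target(-8);print(delta({**s,"ee_pos":np.r_[xy,0],"orientation":[[np.cos(np.radians(az)),np.sin(np.radians(az)),0],[np.sin(np.radians(az)),-np.cos(np.radians(az)),0],[0,0,-1]]},xy2,az-8))
overlay(p,(A[0]+.07*np.sin(yaw),A[1]-.07*np.cos(yaw),yaw),0,"o3.png")
E
```

```text
6.125 [0.502337   0.05774705 0.11765554] [ 23.76126686  23.77182209 -41.75007041 101.55663795  17.69677391
  61.70315217 -14.95317966]
(array([-0.9,  2.2, -0. ]), np.float64(0.0))
(array([ 7.2, -1.5,  0. ]), np.float64(0.14))
```

View pics/o3.png

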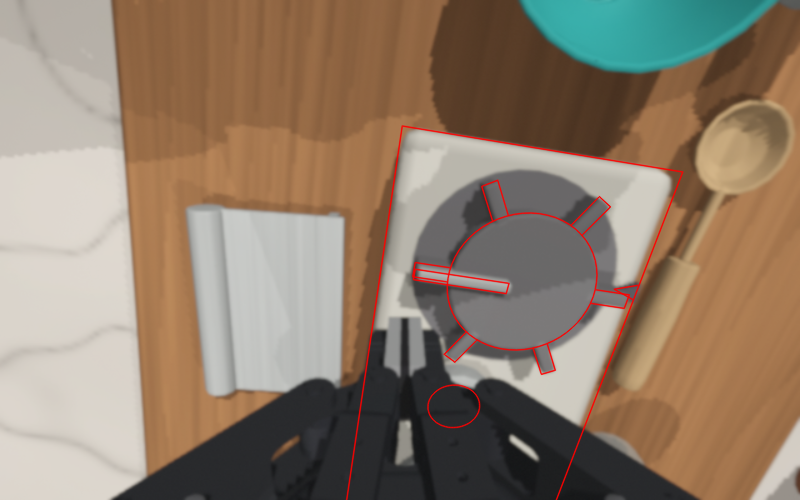

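Call:
jog_arm(hand=[0,0,0,0,0], linear=[[-0.9,2.2,0],[0,0,10],[0,0,10],[0,0,8.5],[0,0,0]], rot=[[0,0,0],[0,0,0],[0,0,0],[0,0,0],[0,0,0]])

```text
t: 6.8
ee_pos: [0.5055, 0.0574, 0.0897]
orientation: [[-0.16, 0.987, -0.002], [0.987, 0.16, -0.0], [0.0, -0.002, -1.0]]
force: [0.3, 0.8, 0.0]
finger_gap: -0.003
grasp_force: 0.0
```

Call:
jog_arm(hand=[0,0,0,0,0], linear=[[5.4,-1.24,0],[5.4,-1.24,0],[5.4,-1.24,0],[5.4,-1.24,0],[5.4,-1.24,0]], rot=[[0,0,0.1047],[0,0,0.1047],[0,0,0.1047],[0,0,0.1047],[0,0,0.1047]])

```text
t: 7.42
ee_pos: [0.5013, 0.0835, 0.0908]
orientation: [[0.359, 0.934, -0.001], [0.934, -0.359, -0.002], [-0.002, -0.0, -1.0]]
force: [-0.4, -1.9, 0.7]
finger_gap: 0.001
grasp_force: 0.8
```

```bash
python3 - <<'E'
from plan import *
p=shot("wrist");s=p["state"];print(s["t"],s["ee_pos"],s["force"]);print(delta(s,*target(9-30)))
overlay(p,(A[0]+.07*np.sin(yaw),A[1]-.07*np.cos(yaw),yaw),np.radians(21),"o4.png")
E
```

```text
7.425 [0.50129291 0.08345193 0.0907642 ] [-0.36901423 -1.94225417  0.65657215]
(array([ 0.2, -1.6, -0. ]), np.float64(-0.004))
```

View pics/o4.png

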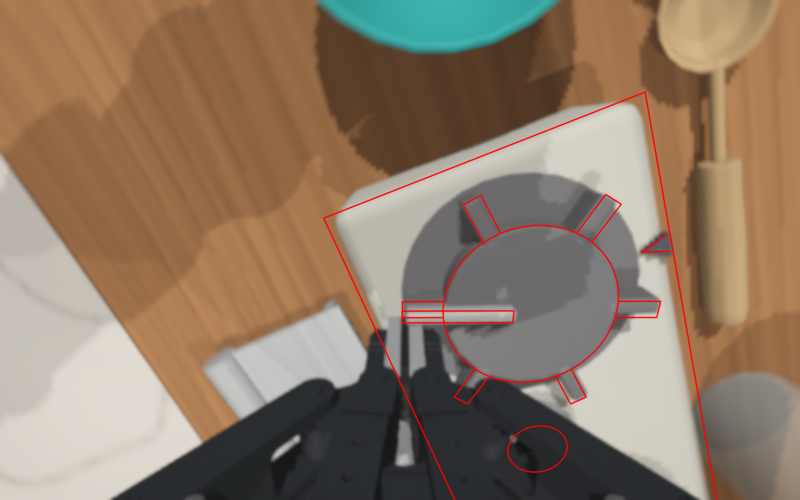

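The wheel is following, at about 18-20°. I'll carry on past half way.

Call:
jog_arm(hand=[0,0,0,0,0], linear=[[5.4,-2.0,0],[5.4,-1.24,0],[5.4,-1.24,0],[5.4,-1.24,0],[0,0,0]], rot=[[0,0,0.1047],[0,0,0.1047],[0,0,0.1047],[0,0,0.1047],[0,0,0]])

```text
t: 8.1
ee_pos: [0.5075, 0.1067, 0.091]
orientation: [[0.702, 0.712, 0.001], [0.712, -0.702, 0.001], [0.001, 0.0, -1.0]]
force: [0.1, 0.4, 0.1]
finger_gap: -0.001
grasp_force: 0.0
```

```bash
python3 - <<'E'
from plan import *
p=shot("wrist");s=p["state"];print(s["t"],s["ee_pos"],s["force"]);print(delta(s,*target(9-54)))
overlay(p,(A[0]+.07*np.sin(yaw),A[1]-.07*np.cos(yaw),yaw),np.radians(60),"o5.png")
E
```

```text
8.1 [0.50752525 0.10665929 0.0910428 ] [0.0938979  0.38942532 0.0701449 ]
(array([-1.8,  0. , -0. ]), np.float64(0.004))
```

View pics/o5.png

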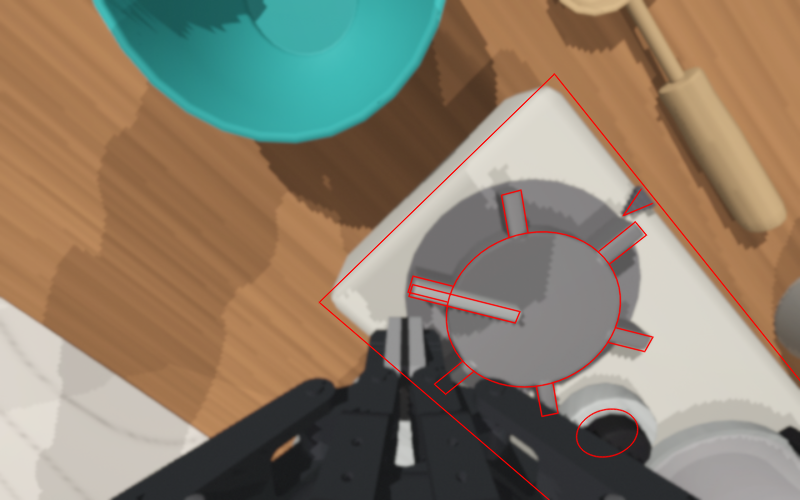

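Click 2 reached: the ridge overlay fits at 60°. Next I lift, swing back and repeat.

Call:
jog_arm(hand=[0,0,0,0,0], linear=[[-1.8,0,-12],[0,0,-18],[-7.8,2.9,0],[-7.8,2.9,0],[-7.8,2.9,0]], rot=[[0,0,0],[0,0,0],[0,0,-0.157],[0,0,-0.157],[0,0,-0.157]])

```text
t: 8.78
ee_pos: [0.4995, 0.0801, 0.1217]
orientation: [[0.299, 0.954, 0.001], [0.954, -0.299, -0.0], [-0.0, 0.001, -1.0]]
force: [0.8, -1.1, 0.4]
finger_gap: -0.0
grasp_force: 0.0
```

Call:
jog_arm(hand=[0,0,0,0,0], linear=[[-7.8,2.9,0],[-7.8,2.9,0],[-7.8,2.9,0],[0,0,0],[0,0,0]], rot=[[0,0,-0.157],[0,0,-0.157],[0,0,-0.157],[0,0,0],[0,0,0]])

```text
t: 9.4
ee_pos: [0.5044, 0.0566, 0.1212]
orientation: [[-0.158, 0.987, 0.0], [0.987, 0.158, 0.0], [0.0, 0.0, -1.0]]
force: [-0.4, -0.1, -0.4]
finger_gap: -0.002
grasp_force: 0.0
```

```bash
python3 - <<'E'
from plan import *
s=readout.observe();print(s["t"],s["ee_pos"],s["force"]);print(delta(s,*target(9)))
E
```

```text
9.4 [0.50438815 0.056645   0.12122224] [-0.36622446 -0.09735545 -0.38993328]
(array([0.5, 0.4, 0. ]), np.float64(-0.002))
```

Call:
jog_arm(hand=[0,0,0,0,0], linear=[[0.5,0,10],[0,0,12],[0,0,9],[0,0,0],[0,0,0]], rot=[[0,0,0],[0,0,0],[0,0,0],[0,0,0],[0,0,0]])

```text
t: 10.02
ee_pos: [0.5044, 0.0572, 0.0898]
orientation: [[-0.16, 0.987, 0.0], [0.987, 0.16, 0.0], [0.0, 0.0, -1.0]]
force: [0.1, 1.4, -0.1]
finger_gap: -0.002
grasp_force: 0.0
```

Call:
jog_arm(hand=[0,0,0,0,0], linear=[[5.4,-1.24,0],[5.4,-1.24,0],[5.4,-1.24,0],[5.4,-1.24,0],[5.4,-1.24,0]], rot=[[0,0,0.1047],[0,0,0.1047],[0,0,0.1047],[0,0,0.1047],[0,0,0.1047]])

```text
t: 10.65
ee_pos: [0.4993, 0.0829, 0.0901]
orientation: [[0.359, 0.933, -0.0], [0.933, -0.359, -0.002], [-0.002, 0.0, -1.0]]
force: [-1.3, -1.7, 0.9]
finger_gap: -0.002
grasp_force: 0.9
```

Call:
jog_arm(hand=[0,0,0,0,0], linear=[[5.4,-1.7,0],[5.4,-1.24,0],[5.4,-1.24,0],[5.4,-1.24,0],[0,0,0]], rot=[[0,0,0.1047],[0,0,0.1047],[0,0,0.1047],[0,0,0.1047],[0,0,0]])

```text
t: 11.28
ee_pos: [0.5059, 0.1059, 0.0903]
orientation: [[0.703, 0.711, 0.001], [0.711, -0.703, 0.0], [0.001, 0.001, -1.0]]
force: [-0.6, 0.3, 0.9]
finger_gap: -0.001
grasp_force: 0.0
```

```bash
python3 - <<'E'
from plan import *
p=shot("wrist");s=p["state"];print(s["t"],s["ee_pos"],s["force"]);print(delta(s,*target(9-54)))
overlay(p,(A[0]+.07*np.sin(yaw),A[1]-.07*np.cos(yaw),yaw),np.radians(120),"o6.png")
E
```

```text
11.275 [0.50594466 0.10590754 0.09033592] [-0.64779583  0.33143253  0.8554441 ]
(array([-0.2,  0.6,  0. ]), np.float64(0.003))
```

View pics/o6.png

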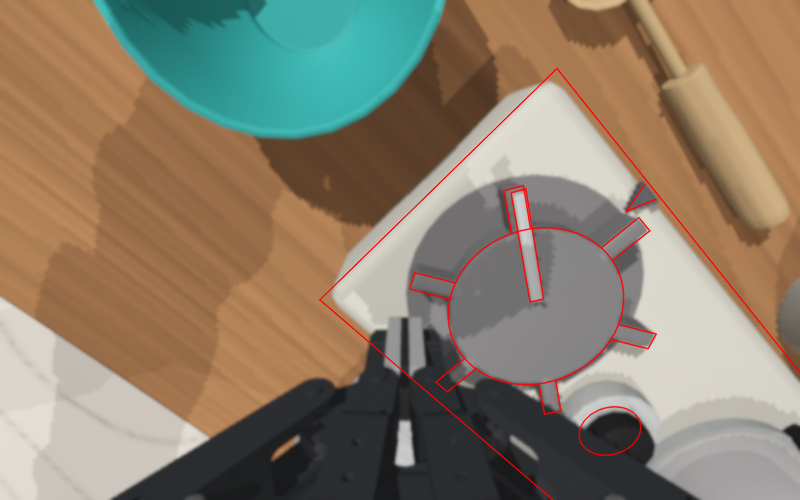

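Click 3 reached: the ridge is at 120°, one short of the pointer at (640,197). One more identical stroke.

Call:
jog_arm(hand=[0,0,0,0,0], linear=[[-0.5,0,-12],[0,0,-18],[-7.8,2.9,0],[-7.8,2.9,0],[-7.8,2.9,0]], rot=[[0,0,0],[0,0,0],[0,0,-0.157],[0,0,-0.157],[0,0,-0.157]])

```text
t: 11.95
ee_pos: [0.4988, 0.0804, 0.1208]
orientation: [[0.3, 0.954, 0.001], [0.954, -0.3, -0.0], [0.0, 0.001, -1.0]]
force: [0.5, 0.3, 0.3]
finger_gap: 0.002
grasp_force: 0.0
```

Call:
jog_arm(hand=[0,0,0,0,0], linear=[[-7.8,2.9,0],[-7.8,2.9,0],[-7.8,2.9,0],[0,0,0],[0,0,0]], rot=[[0,0,-0.157],[0,0,-0.157],[0,0,-0.157],[0,0,0],[0,0,0]])

```text
t: 12.58
ee_pos: [0.5035, 0.0569, 0.1202]
orientation: [[-0.158, 0.987, 0.0], [0.987, 0.158, 0.0], [0.0, 0.001, -1.0]]
force: [-0.3, 0.5, 0.6]
finger_gap: -0.004
grasp_force: 0.0
```

```bash
python3 - <<'E'
from plan import *
s=readout.observe();print(s["t"],s["ee_pos"],s["force"]);print(delta(s,*target(9)))
E
```

```text
12.575 [0.50353443 0.05690846 0.12023374] [-0.27360209  0.53491589  0.60041175]
(array([0.1, 1.2, 0. ]), np.float64(-0.002))
```

Call:
jog_arm(hand=[0,0,0,0,0], linear=[[0.1,1,10],[0,0,11],[0,0,9],[0,0,0],[0,0,0]], rot=[[0,0,0],[0,0,0],[0,0,0],[0,0,0],[0,0,0]])

```text
t: 13.2
ee_pos: [0.5046, 0.0571, 0.0898]
orientation: [[-0.16, 0.987, 0.0], [0.987, 0.16, 0.0], [0.0, 0.0, -1.0]]
force: [0.3, 0.8, 0.3]
finger_gap: 0.0
grasp_force: 0.0
```

Call:
jog_arm(hand=[0,0,0,0,0], linear=[[5.4,-1.24,0],[5.4,-1.24,0],[5.4,-1.24,0],[5.4,-1.24,0],[5.4,-1.24,0]], rot=[[0,0,0.1047],[0,0,0.1047],[0,0,0.1047],[0,0,0.1047],[0,0,0.1047]])

```text
t: 13.82
ee_pos: [0.4994, 0.0828, 0.0901]
orientation: [[0.359, 0.933, -0.001], [0.933, -0.359, -0.002], [-0.002, 0.0, -1.0]]
force: [-0.5, -1.6, 1.5]
finger_gap: -0.0
grasp_force: 0.9
```

Call:
jog_arm(hand=[0,0,0,0,0], linear=[[5.4,-1.7,0],[5.4,-1.24,0],[5.4,-1.24,0],[5.4,-1.24,0],[0,0,0]], rot=[[0,0,0.1047],[0,0,0.1047],[0,0,0.1047],[0,0,0.1047],[0,0,0]])

```text
t: 14.45
ee_pos: [0.5061, 0.1059, 0.0903]
orientation: [[0.703, 0.711, 0.001], [0.711, -0.703, 0.0], [0.001, 0.001, -1.0]]
force: [1.1, -0.8, 0.8]
finger_gap: -0.002
grasp_force: 0.0
```

Call:
jog_arm(hand=[0,0,0,0,0], linear=[[-0.5,0,-12],[0,0,-20],[0,0,-25],[0,0,-10],[0,0,0]], rot=[[0,0,0],[0,0,0],[0,0,0],[0,0,0],[0,0,0]])

```text
t: 15.08
ee_pos: [0.5058, 0.1047, 0.1577]
orientation: [[0.705, 0.71, 0.002], [0.71, -0.705, 0.0], [0.001, 0.001, -1.0]]
force: [0.1, -0.6, 0.3]
finger_gap: 0.003
grasp_force: 0.0
```

```bash
python3 - <<'E'
from plan import *
p=shot("wrist");s=p["state"];print(s["t"],s["ee_pos"],s["force"])
overlay(p,(A[0]+.07*np.sin(yaw),A[1]-.07*np.cos(yaw),yaw),np.radians(180),"o7.png")
for k in("button_top","mark"):
  for r in models.search_frame(k,p)[:2]: print(k,np.array(r["at"])*1.25,r["score"],toz(p,r["at"],.09))
print(delta(s,A+[-.015+.0003,-.078],90))
E
```

```text
15.075 [0.50580912 0.10468861 0.1576604 ] [ 0.08336978 -0.63840094  0.26677346]
button_top [559.    351.125] 0.86 [ 0.53919456 -0.00191847  0.09      ]
mark [493.25  245.625] 0.78 [0.55527496 0.0807665  0.09      ]
(array([-50.4,  95.4,   0.1]), np.float64(-0.782))
```

View pics/o7.png

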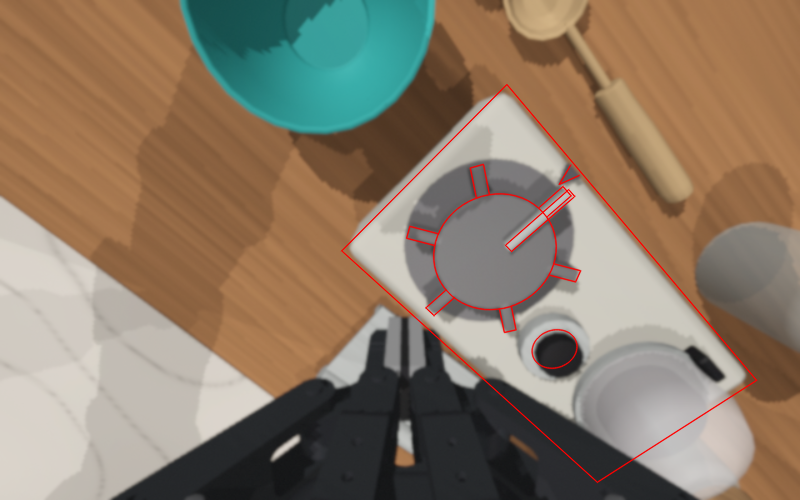

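The ridged tooth is at the pointer wedge (568,180), so click 4. The black button at (558,353) stands a few mm above its ring. I'll move over it.

Call:
jog_arm(hand=[0,0,0,0,0], linear=[[-12.6,24,0],[-12.6,24,0],[-12.6,24,0],[-12.6,23.5,0],[0,0,0]], rot=[[0,0,0],[0,0,0],[0,0,0],[0,0,0],[0,0,0]])

```text
t: 15.85
ee_pos: [0.5373, -0.0015, 0.1555]
orientation: [[0.708, 0.706, -0.002], [0.706, -0.708, -0.001], [-0.003, -0.001, -1.0]]
force: [-0.6, 0.5, -0.6]
finger_gap: -0.002
grasp_force: 0.0
```

Call:
jog_arm(hand=[0,0,0,0,0], linear=[[0,0,0],[0,0,0],[0,0,0],[0,0,0],[0,0,0]], rot=[[0,0,-0.156],[0,0,-0.156],[0,0,-0.156],[0,0,-0.156],[0,0,-0.156]])

```text
t: 16.48
ee_pos: [0.5366, 0.0037, 0.1562]
orientation: [[-0.006, 1.0, -0.002], [1.0, 0.006, 0.001], [0.001, -0.002, -1.0]]
force: [0.5, -0.4, 0.4]
finger_gap: -0.001
grasp_force: 0.0
```

```bash
python3 - <<'E'
from plan import *
s=readout.observe();print(s["t"],s["ee_pos"],s["force"]);print(delta(s,np.array([.538,.001]),90))
E
```

```text
16.475 [0.5366098  0.00371405 0.15622105] [ 0.45446507 -0.3752727   0.37247492]
(array([-2.7,  1.4, -0. ]), np.float64(0.006))
```

Call:
jog_arm(hand=[0,0,0,0,0], linear=[[-2.5,1.4,15],[0,0,15],[0,0,15],[0,0,8],[0,0,0]], rot=[[0,0,0],[0,0,0],[0,0,0],[0,0,0],[0,0,0]])

```text
t: 17.1
ee_pos: [0.5383, -0.0006, 0.103]
orientation: [[0.002, 1.0, -0.002], [1.0, -0.002, 0.0], [0.0, -0.002, -1.0]]
force: [0.8, 0.1, 0.1]
finger_gap: 0.001
grasp_force: 0.0
```

Call:
jog_arm(hand=[0,0,0,0,0], linear=[[0,0,2],[0,0,2],[0,0,2],[0,0,0],[0,0,0]], rot=[[0,0,0],[0,0,0],[0,0,0],[0,0,0],[0,0,0]])

```text
t: 17.73
ee_pos: [0.5395, -0.0006, 0.0983]
orientation: [[0.002, 1.0, 0.001], [1.0, -0.002, 0.0], [0.0, 0.001, -1.0]]
force: [0.3, 0.8, 3.1]
finger_gap: -0.001
grasp_force: 1.8
```

Call:
jog_arm(hand=[0,0,0,0,0], linear=[[0,-0.8,1],[0,0,1],[0,0,1],[0,0,0],[0,0,0]], rot=[[0,0,0],[0,0,0],[0,0,0],[0,0,0],[0,0,0]])

```text
t: 18.35
ee_pos: [0.5395, -0.0006, 0.0961]
orientation: [[0.002, 1.0, 0.003], [1.0, -0.002, -0.0], [-0.0, 0.003, -1.0]]
force: [1.4, -0.1, 7.8]
finger_gap: 0.002
grasp_force: 4.2
```

Call:
jog_arm(hand=[0,0,0,0,0], linear=[[0,0,1],[0,0,1],[0,0,0],[0,0,0],[0,0,0]], rot=[[0,0,0],[0,0,0],[0,0,0],[0,0,0],[0,0,0]])

```text
t: 18.98
ee_pos: [0.5396, -0.0006, 0.0959]
orientation: [[0.002, 1.0, 0.004], [1.0, -0.002, -0.001], [-0.001, 0.004, -1.0]]
force: [-2.2, 0.4, 17.9]
finger_gap: 0.0
grasp_force: 9.1
```

The force reached 3 N at 98 mm and the stop came at 96 mm. That agrees with 6 mm of travel at 0.83 N/mm, so the button is fully down. Lifting off.

Call:
jog_arm(hand=[0,0,0,0,0], linear=[[0,0,-5],[0,0,-10],[0,0,-20],[0,0,-30],[0,0,-30]], rot=[[0,0,0],[0,0,0],[0,0,0],[0,0,0],[0,0,0]])

```text
t: 19.6
ee_pos: [0.536, -0.0012, 0.1871]
orientation: [[0.002, 1.0, -0.006], [1.0, -0.002, -0.0], [-0.0, -0.006, -1.0]]
force: [0.7, 0.4, 0.3]
finger_gap: -0.001
grasp_force: 0.0
```

Call:
jog_arm(hand=[0,0,0,0,0], linear=[[-10,-20,-20],[-10,-20,-20],[-10,-20,0],[0,0,0],[0,0,0]], rot=[[0,0,0],[0,0,0],[0,0,0],[0,0,0],[0,0,0]])

```text
t: 20.23
ee_pos: [0.4776, -0.0304, 0.2271]
orientation: [[0.002, 1.0, -0.002], [1.0, -0.002, 0.001], [0.001, -0.002, -1.0]]
force: [-0.4, -1.0, -0.6]
finger_gap: -0.0
grasp_force: 0.0
```

```bash
python3 - <<'E'
from plan import *
p=shot("wrist");s=p["state"];print(s["t"],s["ee_pos"],s["force"])
overlay(p,(A[0]+.07*np.sin(yaw),A[1]-.07*np.cos(yaw),yaw),np.radians(180),"o8.png")
E
```

```text
20.225 [ 0.47760685 -0.03041217  0.22707845] [-0.41239339 -1.04122106 -0.62191385]
```

View pics/o8.png

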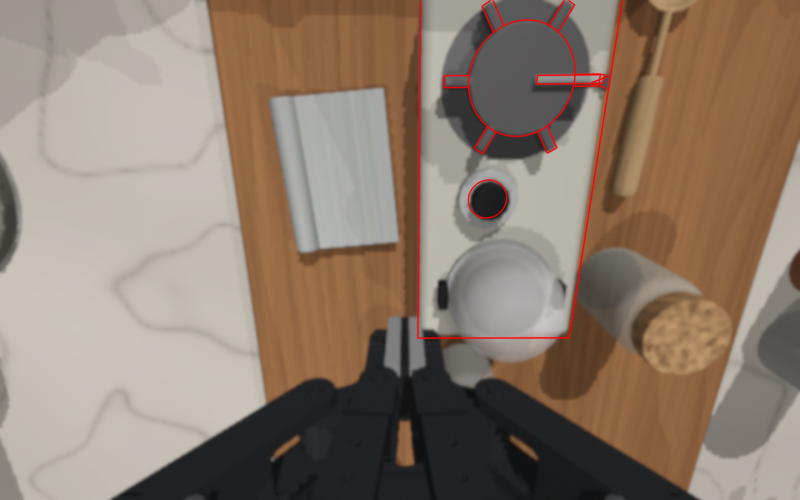

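The ridge (536-605,79) lies on the pointer, the button (489,199) is back up, and nothing else has moved. Handing in.

```bash
python3 -c "
from rig import arm
print(arm.finish_job())"
```

```text
the job is handed in; nothing more can be done
None
```

I flicked the wheel three clicks to click 4, with the ridged tooth at the pointer, then pressed the button fully down and let it spring back up; the job is handed in at about 20 s, with nothing else seen to move.

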